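# Fit the vial carousel onto its drive tongue

## Robot

A 6-joint arm with a two-finger parallel gripper is mounted at the origin on the work surface. World frame = base frame: x ahead of the robot, y to its left, z up, the work surface at z = 0. Lengths are in m, angles in rad, forces in N, time in s.
With the tool pointing down it reaches from about 0.225 to 0.725 m from the base axis. Payload 3.1 kg.
Tool frame: the origin (TCP) lies on the centre line of the jaws, within the pads' length; the fingertips stand 14 mm ahead of it and the grasp point (between the pads) lies 5 mm behind it; z points along the fingers, y is the line along which they close (so a half turn about z gives the same grasp; the last joint's range is limited). The gripper opens to 85 mm and grips with 20 to 120 N. Pads are 22 mm wide; open, the fingers measure 114 mm over their backs; the gripper's body (76 mm by 85 mm) begins 54 mm behind the grasp point. The pads swing forward as they close: fully open they stand 13 mm farther back than shut.
Start: joints at [-1.36, 0.048, 0.099, 1.622, 0, 1.443], TCP at [0.174, -0.495, 0.245] pointing down, gripper open.
Joint ranges: [-2.91, 2.91], [-0.99, 1.94], [-1.21, 1.42], [-2.12, 2.29], [-1.49, 1.47], [-3.14, 3.14]. Speed limits (rad/s): [2.79, 2.79, 3.14, 3.14, 3.14, 3.14].

## Interface

Orientations are given as a unit quaternion [x, y, z, w].
In Python, from cell import arm, cams, job, models gives the robot as it stands.
- The arm moves only by the tool step_arm, never from a script. Its argument "rows" is a list of rows, each an object with "slide": the shift along the tool's x, y, z in cm, a list of three; "roll": the turn about the tool's z in degrees; "hand": the finger opening in cm, from 0 to 8.54. A call has 1 to 5 rows; each row shifts and turns the commanded pose from where the row before left it, along the tool's axes as they then stand; what a row does not reach is not made up. A row lasts 1/8 s, in which the tool goes at most 62.5 mm and 10.7 degrees, less where a joint would pass 70% of its speed; a pose out of reach is approached as far as the arm can. A call with a gripper value outside its range is refused whole. The fingers move at their own pace and stop on an object; the grip force is fixed at half the most. Time passes only in rows, so rows that do not move let the fingers close. It gives the time, the measured TCP pose, the force, the opening and the grip force at its end, in the units of the state.
- arm.observe(): the state, without advancing time (a new reading comes with each control period).
- cams.read_camera(name): name is "scene" or "side" or "wrist"; returns the picture (420x560x3 uint8, red, green, blue); there is no depth.
- cams.get_calibration(name): a dict with "fx", "fy", "cx", "cy" (pixels), "origin" and "rotation" of the camera in the world. Camera axes: x right, y up, looking along -z (the intrinsics and any distortion apply to the point x, -y, -z); pixel columns grow to the right and rows downward; lengths in m; the calibration is good to about 2 mm. A picture is of the moment at which its call begins: read the wrist's pose just before it. get_calibration takes no time and is no camera call; for the wrist camera it gives the pose at the moment of the call.
- job.hand_in(): hands the job in; it is judged then, once.
Trained networks look in the newest picture that a camera, given by its name, has taken for a name from the list of things; names that differ only in an ending like _2 or _b are one class to them, and where a whole thing is asked for, a point or a joint stands for the part that bears it (a point fixed in the world has none). Each returns a list of dicts, best first, with "p" (0 to 1); they miss things now and then, are a little off and sometimes report something else, mostly with a low value. They report only what shows in the picture. A call takes as long as a camera call. They do not tell look-alikes from the thing itself.
- models.recognise(query, camera): "at" ([column, row] in pixels, amid what is visible of it).
- models.outline_of(query, camera): "pixels" (420x560 bool, what is visible of it) and "at" ([column, row] in pixels, amid what is visible of it).
The state is a dict: "t": time; "joint_positions": joint angles; "joint_velocities": joint speeds; "joint_torque": joint torques, N m; "ee_pos": TCP position; "tcp_rot": TCP orientation; "contact_force": force on the tool from outside, world axes, zero at the start; "torque": the same for the moment, N m; "gripper_width": finger opening in m; "finger_force": force on a finger pad.
Only numpy, scipy, OpenCV 4.12 (cv2) and the standard library are available. Lean on these libraries where they do the work, as an engineer would, in place of code of your own. Each camera call takes 0.05 s, during which the arm holds its last target. There are 200 camera calls.

## Task

Pick up the vial carousel that has the straight flat fin on its hub, turn it until the slot under its hub lines up with the steel tongue on the sampler drive, and lower it over the tongue, centred, until it sits fully home and level on the drive plate; then let go. Set it down, do not drop it, and leave the other carousel (round knob) where it lies.

Things in the scene. Friction and masses are not known exactly. Their poses are not given: they have to be found in the camera images.
- carousel: Loose 0.2-0.5 kg carousel: grey disc, diameter 120, 24 to 34 above its underside, 8 empty wells. On top an aluminium fin 16 thick (y), 56 long (x), 34 to 80 high: grip it across the 16. Below, two feet 24 tall, 64 long (x), 17 wide leave a slot 30 wide, 24 deep, open-ended, along x like the fin. Half a turn fits too. Starts over 35 deg out of line. Origin: centre of underside, z up. All mm.
- round_carousel: Another loose carousel of the same size, height and materials, but with a round knob 36 mm in diameter instead of the fin, and a solid round foot 64 mm in diameter with no slot: it does not fit this drive. Leave it. Origin: centre of the underside.
- drive: Sampler drive, a white box 140 x 140 x 52 mm tall fixed to the bench, shaft locked. On top a dark steel plate 116 mm in diameter, face 60 mm above the bench; across its centre stands a steel tongue 50 mm long (drive's x), 10 mm thick (y), 18 mm tall (top at 78 mm), top edges narrowed. Origin: centre of the underside at bench height; x along the tongue, z up.
- drive_seat (a point): Centre of the drive plate's upper face (60 mm above the drive's origin), at the foot of the tongue, in the drive's axes: x along the tongue. A seated carousel has its origin here, its x along the tongue either way round.
Not all that is in view belongs to the job. What is shaped like the carousel but blue is not meant. Leave any turquoise look-alike of the drive alone.

How it is judged:
On the way:
1. the finned carousel is lifted clear, higher than the drive plate (height (world z) of carousel above 0.07 m), for 0.1 s.
At the end, for the whole second after the job is handed in: The finned carousel lies still on the drive plate: its underside within 6 mm of the plate's face, its centre within 18 mm of the plate's centre, its slot along the tongue within 25 degrees (either way round), level within 6 degrees; the round-knobbed carousel is within 30 mm of where it lay (z of carousel in the frame of drive_seat between -0.006 and 0.006 m and horizontal distance between carousel and drive_seat below 0.018 m and angle between the x axis of carousel and the x axis of drive_seat, either way round below 0.44 rad and angle between carousel's own z axis and vertical below 0.1 rad and linear speed of carousel below 0.02 m/s and distance of round_carousel from where it was at the start of the episode below 0.03 m); the robot touches nothing.
It fails at once if the finned carousel is dropped (falls faster than 0.7 m/s, about 25 mm, with no finger holding it) (linear speed of carousel above 0.7 m/s and contact force between the fingers and carousel below 0.1 N).
It fails at once if the round-knobbed carousel is moved more than 30 mm (distance of round_carousel from where it was at the start of the episode above 0.03 m).
It also fails if it takes over 42 s, if anything falls off the work surface, if the arm or the gripper's body presses on something with over 40 N, if the wrist force passes 120 N, or if a joint passes its speed limit or range.

## Working session

There is one attempt and no reset: what is moved stays moved. The work goes in short steps, Python scripts to look and compute and a tool call to move; the robot and the scene stay as the last step left them, time stands still between calls to the robot, and variables do not carry over. Pictures are saved under pics/ and viewed, at most 10 in all, crops included, and the job is handed in when it is done.

Besides the shell and the picture viewer there is one more tool, called by a JSON object that holds its "api" and its "payload". step_arm: Moves the arm, as the interface text tells. Its arguments: {"type":"object","properties":{"rows":{"type":"array"}},"required":["rows"]}

```bash
mkdir -p pics; cat > h.py <<'E'
import numpy as np, cv2
from cell import arm, cams, job, models
def ray(c,uv):
    K=cams.get_calibration(c) if isinstance(c,str) else c
    d=np.array([(uv[0]-K['cx'])/K['fx'],-(uv[1]-K['cy'])/K['fy'],-1.])
    return np.array(K['origin']),np.array(K['rotation'])@d
def onz(c,uv,z):
    o,d=ray(c,uv); return o+d*(z-o[2])/d[2]
def proj(c,p):
    K=cams.get_calibration(c) if isinstance(c,str) else c
    q=np.array(K['rotation']).T@(np.array(p)-np.array(K['origin'])); q=q/-q[2]
    return [K['cx']+K['fx']*q[0],K['cy']-K['fy']*q[1]]
E
python3 - <<'E'
from h import *
print(arm.observe()['t'],arm.observe()['tcp_rot'])
ims=[]
for c in ['scene','side']:
    im=cams.read_camera(c); cv2.imwrite(f'pics/{c}0.png',im[:,:,::-1])
    K=cams.get_calibration(c); print(c,{k:np.round(v,3).tolist() for k,v in K.items()})
    for q in ['carousel','round_carousel','drive']:
        print(q,[(round(r['p'],2),np.round(r['at']).tolist(),onz(c,r['at'],.05).round(3).tolist()) for r in models.recognise(q,c)])
E
```

```text
0.0 [ 9.85685860e-01  1.68588171e-01 -4.47033180e-05 -1.18799953e-03]
scene {'fx': 380.353, 'fy': 380.353, 'cx': 278.686, 'cy': 212.142, 'origin': [1.046, 0.151, 0.828], 'rotation': [0.207, 0.238, 0.7, 0.641]}Traceback (most recent call last):
  File "<stdin>", line 8, in <module>
  File "h.py", line 8, in onz
    o,d=ray(c,uv); return o+d*(z-o[2])/d[2]
        ~~~^^^^^^
  File "h.py", line 6, in ray
    return np.array(K['origin']),np.array(K['rotation'])@d
                                 ~~~~~~~~~~~~~~~~~~~~~~~^~
ValueError: matmul: Input operand 1 has a mismatch in its core dimension 0, with gufunc signature (n?,k),(k,m?)->(n?,m?) (size 3 is different from 4)
```

View pics/scene0.png

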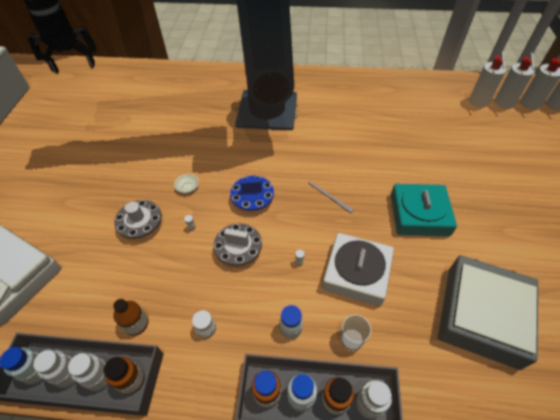

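The scene picture shows the finned grey carousel at about (238,243), the round-knob one at (138,218), and the white drive at (360,265) with its tongue near (361,259). The blue and turquoise look-alikes are at (252,193) and (424,208).

```bash
sed -i "s/np.array(K\['rotation'\])/R(K)/; s/^import numpy.*/&\nfrom scipy.spatial.transform import Rotation as Ro\ndef R(K): return Ro.from_quat(K['rotation']).as_matrix()/" h.py
python3 - <<'E'
from h import *
for c in ['scene','side']:
    im=cams.read_camera(c); cv2.imwrite(f'pics/{c}1.png',im[:,:,::-1])
    K=cams.get_calibration(c); print(c,{k:np.round(v,3).tolist() for k,v in K.items()})
    for q in ['carousel','round_carousel','drive']:
        print(q,[(round(r['p'],2),np.round(r['at']).tolist(),onz(c,r['at'],.04).round(3).tolist()) for r in models.recognise(q,c)])
im=cv2.imread('pics/scene1.png')
cv2.imwrite('pics/crop1.png',np.hstack([cv2.resize(im[y-40:y+50,x-45:x+45],(400,400),interpolation=2) for x,y in [(238,240),(360,262)]]))
E
```

```text
scene {'fx': 380.353, 'fy': 380.353, 'cx': 278.686, 'cy': 212.142, 'origin': [1.046, 0.151, 0.828], 'rotation': [0.207, 0.238, 0.7, 0.641]}
carousel [(0.78, [251.0, 196.0], [0.413, 0.005, 0.04]), (0.62, [239.0, 245.0], [0.568, -0.003, 0.04])]
round_carousel [(0.78, [137.0, 221.0], [0.519, -0.274, 0.04])]
drive [(0.81, [426.0, 212.0], [0.427, 0.462, 0.04]), (0.8, [361.0, 270.0], [0.611, 0.291, 0.04])]
side {'fx': 494.961, 'fy': 494.961, 'cx': 280.702, 'cy': 212.94, 'origin': [0.135, 0.98, 1.03], 'rotation': [-0.073, 0.376, 0.907, -0.175]}
carousel [(0.93, [328.0, 212.0], [0.383, 0.009, 0.04]), (0.57, [275.0, 193.0], [0.551, -0.007, 0.04])]
round_carousel [(0.77, [321.0, 149.0], [0.494, -0.258, 0.04])]
drive [(0.97, [216.0, 264.0], [0.591, 0.296, 0.04]), (0.9, [257.0, 345.0], [0.4, 0.468, 0.04])]
```

View pics/crop1.png

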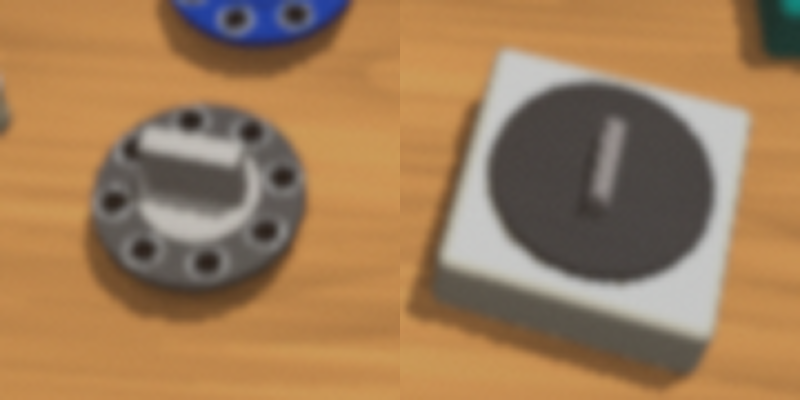

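View pics/side1.png

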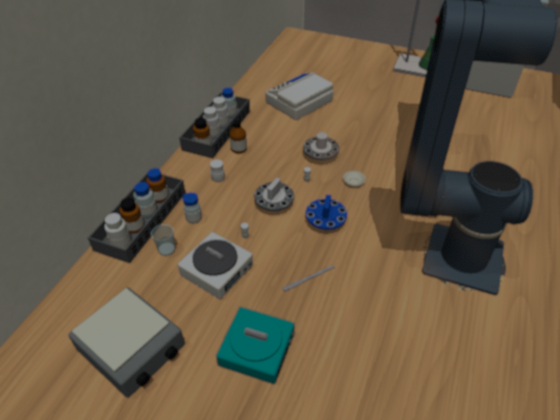

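The crops show the fin top running from about (143,138) to (240,155), the tongue top from (617,118) to (602,203), and the plate centred near (601,181). The side view agrees: carousel at (275,195), drive at (216,262).

```bash
python3 - <<'E'
from h import *
f=lambda x0,y0,x,y,z: onz('scene',[x0+(x+.5)/4.444-.5,y0+(y+.5)/4.444-.5],z)
def seg(a,b,n): print(n,((a+b)/2).round(4),'len',np.linalg.norm(b-a).round(4),'ang',np.degrees(np.arctan2(*(b-a)[1::-1])).round(1))
seg(f(193,200,143,138,.08),f(193,200,240,155,.08),'fin')
seg(f(315,222,217,118,.078),f(315,222,202,203,.078),'tongue')
print('disc',f(193,200,199,195,.032)); print('plate',f(315,222,201,181,.06))
# box top corners
P=[f(315,222,*p,.052) for p in [(100,48),(350,110),(312,337),(42,262)]]
print(np.round(P,3).tolist(), np.mean(P,0)); [seg(P[i],P[(i+1)%4],'e') for i in range(4)]
for q,z in [('carousel',.035),('drive',.045),('round_carousel',.035)]:
  print(q,[onz('side',r['at'],z).round(3).tolist() for r in models.outline_of(q,'side')])
s=arm.observe();print(s['t'],s['ee_pos'],Ro.from_quat(s['tcp_rot']).as_matrix().round(3).tolist())
E
```

```text
fin [ 0.5583 -0.0079  0.08  ] len 0.0537 ang 83.1
tongue [0.6001 0.2862 0.078 ] len 0.0512 ang -10.5
disc [ 0.55863532 -0.00866469  0.032     ]
plate [0.60237346 0.28452717 0.06      ]
[[0.519, 0.234, 0.052], [0.548, 0.366, 0.052], [0.68, 0.337, 0.052], [0.651, 0.205, 0.052]] [0.59952174 0.28539921 0.052     ]
e [0.5332 0.3    0.052 ] len 0.1359 ang 77.8
e [0.614  0.3516 0.052 ] len 0.136 ang -12.5
e [0.6658 0.2708 0.052 ] len 0.1353 ang -102.4
e [0.5851 0.2192 0.052 ] len 0.1355 ang 167.7
carousel [[0.386, 0.009, 0.035], [0.554, -0.011, 0.035]]
drive [[0.59, 0.303, 0.045], [0.401, 0.47, 0.045]]
round_carousel [[0.503, -0.259, 0.035]]
0.65 [ 0.17448258 -0.49516164  0.24536743] [[0.943, 0.332, 0.0], [0.332, -0.943, -0.0], [-0.0, 0.0, -1.0]]
```

{"api": "step_arm", "payload": {"rows": [{"slide": [5.2,-3.3,0],"roll": 0,"hand": 8.5},{"slide": [5.2,-3.3,0],"roll": 0,"hand": 8.5},{"slide": [5.2,-3.3,0],"roll": 0,"hand": 8.5},{"slide": [5.2,-3.3,0],"roll": 0,"hand": 8.5},{"slide": [5.2,-3.3,0],"roll": 0,"hand": 8.5}]}}

```text
t: 1.27
ee_pos: [0.3659, -0.2516, 0.2456]
tcp_rot: [0.986, 0.168, 0.0, 0.0]
contact_force: [1.6, -0.5, -0.3]
gripper_width: 0.0849
finger_force: 0.0
```

{"api": "step_arm", "payload": {"rows": [{"slide": [5.2,-3.3,0],"roll": 0,"hand": 8.5},{"slide": [5.2,-3.3,0],"roll": 0,"hand": 8.5},{"slide": [5.2,-3.3,0],"roll": 0,"hand": 8.5},{"slide": [5.2,-3.3,0],"roll": 0,"hand": 8.5},{"slide": [5.2,-3.3,0],"roll": 0,"hand": 8.5}]}}

```text
t: 1.9
ee_pos: [0.5564, -0.0093, 0.2456]
tcp_rot: [0.986, 0.169, 0.0, 0.0]
contact_force: [0.2, -1.2, -0.3]
gripper_width: 0.0846
finger_force: 0.0
```

{"api": "step_arm", "payload": {"rows": [{"slide": [0,0,0],"roll": -10.6,"hand": 8.5},{"slide": [0,0,0],"roll": -10.6,"hand": 8.5},{"slide": [0,0,0],"roll": -10.6,"hand": 8.5},{"slide": [0,0,0],"roll": -10.6,"hand": 8.5},{"slide": [0,0,0],"roll": -10.6,"hand": 8.5}]}}

```text
t: 2.52
ee_pos: [0.5553, -0.011, 0.2453]
tcp_rot: [0.805, 0.593, 0.0, -0.0]
contact_force: [-0.1, -0.1, 0.1]
gripper_width: 0.0849
finger_force: 0.0
```

{"api": "step_arm", "payload": {"rows": [{"slide": [0,0,0],"roll": -10.6,"hand": 8.5},{"slide": [0,0,0],"roll": 0,"hand": 8.5},{"slide": [0,0,0],"roll": 0,"hand": 8.5}]}}

```text
t: 2.9
ee_pos: [0.5552, -0.0111, 0.2453]
tcp_rot: [0.75, 0.662, 0.0, -0.0]
contact_force: [-0.0, -0.4, -0.7]
gripper_width: 0.0853
finger_force: 0.0
```

```bash
cat >> h.py <<'E'
def st():
    s=arm.observe(); M=Ro.from_quat(s['tcp_rot']).as_matrix()
    print('t',round(s['t'],2),'p',np.round(s['ee_pos'],4),'yaw',np.degrees(np.arctan2(M[1,0],M[0,0])).round(1),'zz',M[:,2].round(3),'w',round(float(s['gripper_width']),4),'F',np.round(s['contact_force'],1),'ff',s['finger_force'],'q6',round(float(s['joint_positions'][5]),2)); return s,M
def to(M,p,t): return (M.T@(np.array(t)-p)*100).round(2)
E
python3 - <<'E'
from h import *
s,M=st()
im=cams.read_camera('wrist'); cv2.imwrite('pics/w1.png',im[:,:,::-1])
K=cams.get_calibration('wrist'); print(K)
print(proj(K,[.5585,-.008,.08]))
E
```

```text
t 2.9 p [ 0.5552 -0.0111  0.2453] yaw 82.9 zz [-0.  0. -1.] w 0.0853 F [-0.  -0.4 -0.7] ff 0.0 q6 1.55
{'fx': 301.8470255424083, 'fy': 301.8470255424083, 'cx': 279.59137828296525, 'cy': 208.8481176470467, 'origin': array([0.56561347, 0.06457404, 0.37361829]), 'rotation': array([-0.15218742,  0.01014014, -0.06167956,  0.98637305])}
[np.float64(281.94872334299185), np.float64(189.8375914742777)]
```

View pics/w1.png

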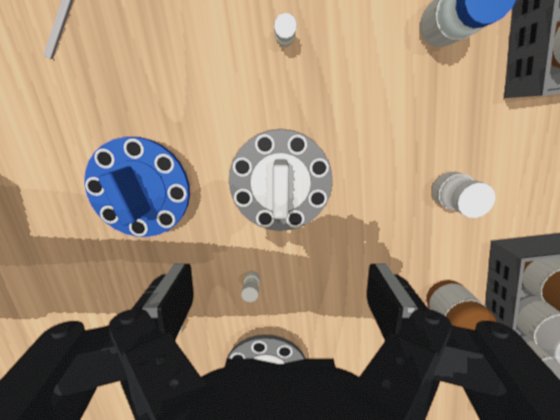

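The wrist view shows the fin top running from about (282,162) to (281,219), centred close to the predicted (282,190). The space for the fingers is clear.

```bash
python3 - <<'E'
from h import *
s,M=st()
g=cv2.cvtColor(cv2.imread('pics/w1.png'),cv2.COLOR_BGR2GRAY)
for r in range(156,228,6): print(r,g[r,264:302:2].tolist())
a,b=[onz('wrist',p,.08) for p in [(282,162),(281.5,218)]]
print(a,b,np.degrees(np.arctan2(*(a-b)[1::-1])),np.linalg.norm(a-b),(a+b)/2)
print(to(M,s['ee_pos'],[.5585,-.008,.056]))
E
```

```text
t 2.95 p [ 0.5553 -0.0111  0.2453] yaw 82.9 zz [ 0. -0. -1.] w 0.0853 F [ 0.2 -0.3 -0.3] ff 0.0 q6 1.55
156 [151, 182, 212, 225, 226, 227, 227, 227, 227, 227, 227, 227, 226, 224, 213, 185, 145, 144, 145]
162 [226, 226, 225, 221, 216, 152, 129, 131, 130, 130, 129, 122, 191, 223, 226, 226, 226, 226, 224]
168 [226, 218, 219, 220, 201, 211, 226, 226, 226, 226, 226, 222, 175, 172, 186, 226, 226, 226, 227]
174 [226, 222, 219, 220, 199, 211, 227, 226, 227, 227, 227, 220, 171, 171, 170, 217, 226, 226, 227]
180 [225, 216, 219, 220, 199, 212, 227, 226, 227, 226, 227, 219, 168, 172, 172, 191, 226, 226, 227]
186 [226, 216, 219, 219, 199, 212, 226, 226, 225, 226, 227, 217, 164, 170, 171, 216, 225, 225, 227]
192 [225, 217, 219, 220, 199, 212, 226, 226, 226, 226, 227, 214, 164, 170, 182, 222, 225, 226, 225]
198 [216, 212, 218, 218, 199, 211, 226, 226, 226, 226, 226, 212, 157, 161, 154, 204, 216, 226, 226]
204 [216, 212, 217, 219, 198, 203, 219, 224, 224, 222, 215, 198, 151, 154, 160, 207, 213, 218, 174]
210 [197, 198, 174, 169, 170, 202, 216, 215, 213, 212, 213, 195, 131, 114, 133, 189, 188, 167, 145]
216 [46, 44, 42, 77, 197, 199, 218, 213, 213, 209, 207, 190, 192, 60, 41, 44, 42, 48, 79]
222 [41, 42, 38, 114, 162, 99, 92, 86, 95, 116, 131, 156, 196, 94, 43, 39, 37, 42, 106]
[0.56195764 0.0196224  0.08      ] [ 0.55438923 -0.037549    0.08      ] 82.45897724659808 0.05767017679283109 [ 0.55817343 -0.0089633   0.08      ]
[ 0.35  0.28 18.93]
```

{"api": "step_arm", "payload": {"rows": [{"slide": [0.3,0.2,5],"roll": 0,"hand": 8.5},{"slide": [0,0,5],"roll": 0,"hand": 8.5},{"slide": [0,0,4],"roll": 0,"hand": 8.5},{"slide": [0,0,3],"roll": 0,"hand": 8.5},{"slide": [0,0,1.9],"roll": 0,"hand": 8.5}]}}

```text
t: 3.58
ee_pos: [0.5565, -0.0082, 0.0543]
tcp_rot: [0.749, 0.662, -0.001, -0.001]
contact_force: [0.0, 0.3, 0.5]
gripper_width: 0.0852
finger_force: 0.0
```

{"api": "step_arm", "payload": {"rows": [{"slide": [0,0,0],"roll": 0,"hand": 4},{"slide": [0,0,0],"roll": 0,"hand": 3},{"slide": [0,0,0],"roll": 0,"hand": 2.0},{"slide": [0,0,0],"roll": 0,"hand": 1},{"slide": [0,0,0],"roll": 0,"hand": 0.5}]}}

```text
t: 4.2
ee_pos: [0.5588, -0.0085, 0.0579]
tcp_rot: [0.749, 0.663, 0.001, 0.001]
contact_force: [-0.3, 0.7, 5.0]
gripper_width: 0.0158
finger_force: 59.8
```

{"api": "step_arm", "payload": {"rows": [{"slide": [0,0,0],"roll": 0,"hand": 0.5},{"slide": [0,0,0],"roll": 0,"hand": 0.5},{"slide": [0,0,0],"roll": 0,"hand": 0.5}]}}

```text
t: 4.58
ee_pos: [0.5588, -0.0085, 0.0579]
tcp_rot: [0.749, 0.663, 0.001, 0.001]
contact_force: [0.1, 0.6, 5.6]
gripper_width: 0.0152
finger_force: 59.9
```

{"api": "step_arm", "payload": {"rows": [{"slide": [0,0,-1],"roll": 0,"hand": 0.5},{"slide": [0,0,-2.5],"roll": 0,"hand": 0.5},{"slide": [0,0,-4],"roll": 0,"hand": 0.5},{"slide": [0,0,-3],"roll": 0,"hand": 0.5},{"slide": [0,0,-1.5],"roll": 0,"hand": 0.5}]}}

```text
t: 5.2
ee_pos: [0.558, -0.0084, 0.1777]
tcp_rot: [0.749, 0.663, 0.0, 0.0]
contact_force: [1.1, -0.3, -3.0]
gripper_width: 0.0154
finger_force: 58.9
```

{"api": "step_arm", "payload": {"rows": [{"slide": [1,0,0],"roll": 0,"hand": 0.5},{"slide": [3,0,0],"roll": 0,"hand": 0.5},{"slide": [4,0,0],"roll": 0,"hand": 0.5},{"slide": [4,0.5,0],"roll": 0,"hand": 0.5},{"slide": [4,0,0],"roll": 0,"hand": 0.5}]}}

```text
t: 5.82
ee_pos: [0.5809, 0.1516, 0.1733]
tcp_rot: [0.749, 0.663, -0.002, -0.001]
contact_force: [0.5, 0.4, -3.1]
gripper_width: 0.0153
finger_force: 58.9
```

{"api": "step_arm", "payload": {"rows": [{"slide": [4,0,0],"roll": 0,"hand": 0.5},{"slide": [4,0,0],"roll": 0,"hand": 0.5},{"slide": [3,0,0],"roll": 0,"hand": 0.5},{"slide": [2,0,0],"roll": 0,"hand": 0.5},{"slide": [0.7,0,0],"roll": 0,"hand": 0.5}]}}

```text
t: 6.45
ee_pos: [0.5971, 0.2873, 0.1732]
tcp_rot: [0.748, 0.663, -0.002, -0.001]
contact_force: [0.1, 0.1, -1.9]
gripper_width: 0.0152
finger_force: 58.9
```

{"api": "step_arm", "payload": {"rows": [{"slide": [0,0,0],"roll": -5,"hand": 0.5},{"slide": [0,0,0],"roll": -8,"hand": 0.5},{"slide": [0,0,0],"roll": -9,"hand": 0.5},{"slide": [0,0,0],"roll": -9,"hand": 0.5},{"slide": [0,0,0],"roll": -9,"hand": 0.5}]}}

```text
t: 7.08
ee_pos: [0.5979, 0.285, 0.1747]
tcp_rot: [0.475, 0.88, -0.001, -0.001]
contact_force: [-0.4, 0.3, -2.5]
gripper_width: 0.0152
finger_force: 58.9
```

{"api": "step_arm", "payload": {"rows": [{"slide": [0,0,0],"roll": -10,"hand": 0.5},{"slide": [0,0,0],"roll": -10,"hand": 0.5},{"slide": [0,0,0],"roll": -10,"hand": 0.5},{"slide": [0,0,0],"roll": -10,"hand": 0.5},{"slide": [0,0,0],"roll": -5,"hand": 0.5}]}}

```text
t: 7.7
ee_pos: [0.5979, 0.285, 0.1747]
tcp_rot: [0.103, 0.995, -0.001, -0.001]
contact_force: [-0.7, 0.5, -3.8]
gripper_width: 0.0151
finger_force: 58.9
```

{"api": "step_arm", "payload": {"rows": [{"slide": [0,0,0],"roll": 0,"hand": 0.5},{"slide": [0,0,0],"roll": 0,"hand": 0.5}]}}

```text
t: 7.95
ee_pos: [0.5983, 0.2854, 0.1755]
tcp_rot: [0.105, 0.994, -0.0, -0.001]
contact_force: [-0.6, 0.7, -3.1]
gripper_width: 0.0154
finger_force: 58.9
```

```bash
python3 - <<'E'
from h import *
s,M=st(); print(to(M,s['ee_pos'],[.600,.2855,.118]))
a=cams.read_camera('scene');b=cams.read_camera('side');w=cams.read_camera('wrist')
u,v=map(int,proj('scene',[.6,.2855,.1]));x,y=map(int,proj('side',[.6,.2855,.1]))
cr=lambda i,u,v:cv2.resize(i[max(v-65,0):v+65,u-65:u+65,::-1],(400,400),interpolation=2)
cv2.imwrite('pics/c2.png',np.hstack([cr(a,u,v),cr(b,x,y)]));print(u,v,x,y)
cv2.imwrite('pics/w2.png',w[:,:,::-1])
E
```

```text
t 7.95 p [0.5983 0.2854 0.1755] yaw 167.9 zz [-0.001 -0.001 -1.   ] w 0.0154 F [-0.6  0.7 -3.1] ff 58.902082443237305 q6 0.55
[-0.17  0.05  5.75]
363 252 212 244
```

View pics/c2.png

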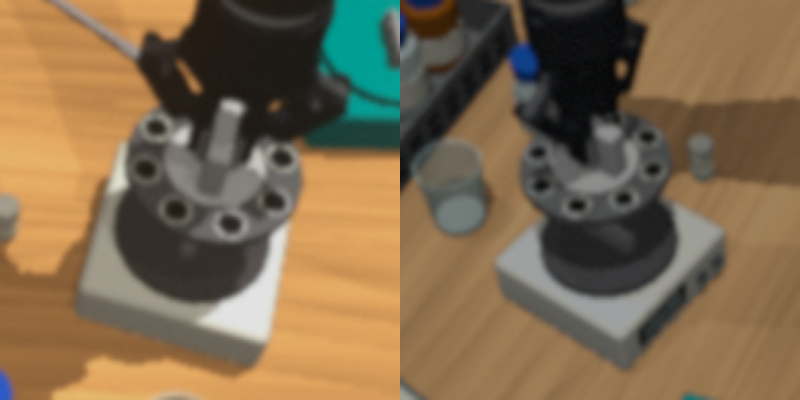

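View pics/w2.png

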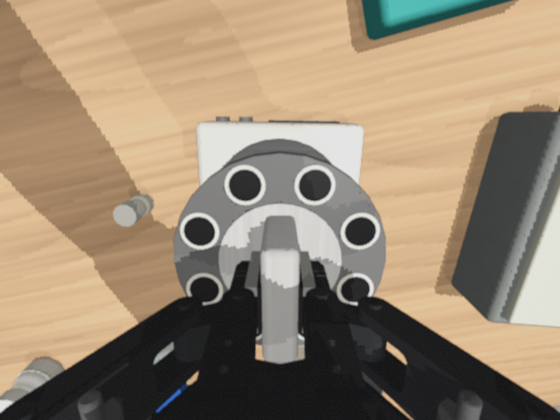

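Both views show the carousel held level over the drive. In the wrist view the box edges (198 to 363) and the carousel are both centred near column 280, and the fin is parallel to the box.

{"api": "step_arm", "payload": {"rows": [{"slide": [-0.2,0,0.5],"roll": 0,"hand": 0.5},{"slide": [0,0,1],"roll": 0,"hand": 0.5},{"slide": [0,0,1],"roll": 0,"hand": 0.5},{"slide": [0,0,1],"roll": 0,"hand": 0.5},{"slide": [0,0,0.7],"roll": 0,"hand": 0.5}]}}

```text
t: 8.72
ee_pos: [0.6001, 0.2852, 0.1329]
tcp_rot: [0.104, 0.995, -0.0, -0.001]
contact_force: [-0.7, 0.2, -2.6]
gripper_width: 0.0154
finger_force: 58.9
```

{"api": "step_arm", "payload": {"rows": [{"slide": [0,0,0.5],"roll": 0,"hand": 0.5},{"slide": [0,0,0.4],"roll": 0,"hand": 0.5},{"slide": [0,0,0.2],"roll": 0,"hand": 0.5},{"slide": [0,0,0],"roll": 0,"hand": 0.5}]}}

```text
t: 9.22
ee_pos: [0.6007, 0.2854, 0.1234]
tcp_rot: [0.104, 0.995, 0.0, 0.0]
contact_force: [1.0, 0.5, -3.0]
gripper_width: 0.0153
finger_force: 58.9
```

Past the tongue top and still without contact force; about 5 mm left.

{"api": "step_arm", "payload": {"rows": [{"slide": [0,0,0.2],"roll": 0,"hand": 0.5},{"slide": [0,0,0.1],"roll": 0,"hand": 0.5},{"slide": [0,0,0],"roll": 0,"hand": 0.5}]}}

```text
t: 9.6
ee_pos: [0.6006, 0.2854, 0.1202]
tcp_rot: [0.104, 0.995, -0.0, -0.0]
contact_force: [0.6, 0.5, -3.0]
gripper_width: 0.0152
finger_force: 58.9
```

{"api": "step_arm", "payload": {"rows": [{"slide": [0,0,0.1],"roll": 0,"hand": 0.5},{"slide": [0,0,0.1],"roll": 0,"hand": 0.5},{"slide": [0,0,0],"roll": 0,"hand": 0.5}]}}

```text
t: 9.98
ee_pos: [0.6005, 0.2854, 0.1181]
tcp_rot: [0.104, 0.995, -0.0, -0.0]
contact_force: [0.2, 0.9, -3.2]
gripper_width: 0.0153
finger_force: 58.9
```

{"api": "step_arm", "payload": {"rows": [{"slide": [0,0,0.1],"roll": 0,"hand": 0.5},{"slide": [0,0,0],"roll": 0,"hand": 0.5},{"slide": [0,0,0],"roll": 0,"hand": 0.5}]}}

```text
t: 10.35
ee_pos: [0.6007, 0.2854, 0.118]
tcp_rot: [0.104, 0.995, 0.0, 0.0]
contact_force: [-1.9, -1.3, 1.8]
gripper_width: 0.0155
finger_force: 59.2
```

{"api": "step_arm", "payload": {"rows": [{"slide": [0,0,0.1],"roll": 0,"hand": 0.5},{"slide": [0,0,0],"roll": 0,"hand": 0.5},{"slide": [0,0,0],"roll": 0,"hand": 0.5}]}}

```text
t: 10.72
ee_pos: [0.6007, 0.2854, 0.118]
tcp_rot: [0.104, 0.995, 0.0, 0.0]
contact_force: [-3.8, -2.4, 5.4]
gripper_width: 0.0154
finger_force: 60.2
```

It is seated: the force rises at exactly the expected height. Releasing now.

{"api": "step_arm", "payload": {"rows": [{"slide": [0,0,-0.1],"roll": 0,"hand": 2.2},{"slide": [0,0,0],"roll": 0,"hand": 3},{"slide": [0,0,0],"roll": 0,"hand": 5},{"slide": [0,0,0],"roll": 0,"hand": 5},{"slide": [0,0,0],"roll": 0,"hand": 5}]}}

```text
t: 11.35
ee_pos: [0.6006, 0.2854, 0.1171]
tcp_rot: [0.104, 0.995, -0.0, -0.0]
contact_force: [0.1, 0.1, -0.1]
gripper_width: 0.0501
finger_force: 0.0
```

{"api": "step_arm", "payload": {"rows": [{"slide": [0,0,-1],"roll": 0,"hand": 5},{"slide": [0,0,-3],"roll": 0,"hand": 5},{"slide": [0,0,-4],"roll": 0,"hand": 5},{"slide": [0,0,-3],"roll": 0,"hand": 5},{"slide": [0,0,0],"roll": 0,"hand": 5}]}}

```text
t: 11.98
ee_pos: [0.6025, 0.2861, 0.2324]
tcp_rot: [0.104, 0.995, 0.002, 0.004]
contact_force: [0.8, 0.8, -0.2]
gripper_width: 0.05
finger_force: 0.0
```

```bash
python3 - <<'E'
from h import *
s,M=st()
a=cams.read_camera('scene');b=cams.read_camera('side')
u,v=map(int,proj('scene',[.6,.2855,.1]));x,y=map(int,proj('side',[.6,.2855,.1]))
cr=lambda i,u,v:cv2.resize(i[max(v-50,0):v+50,u-50:u+50,::-1],(400,400),interpolation=2)
cv2.imwrite('pics/c3.png',np.hstack([cr(a,u,v),cr(b,x,y)]))
print([r['at'] for r in models.recognise('round_carousel','scene')])
E
```

```text
t 11.97 p [0.6025 0.2861 0.2324] yaw 168.0 zz [ 0.008  0.003 -1.   ] w 0.05 F [ 0.8  0.8 -0.2] ff 0.0 q6 0.55
[[137.5, 222.8]]
```

View pics/c3.png

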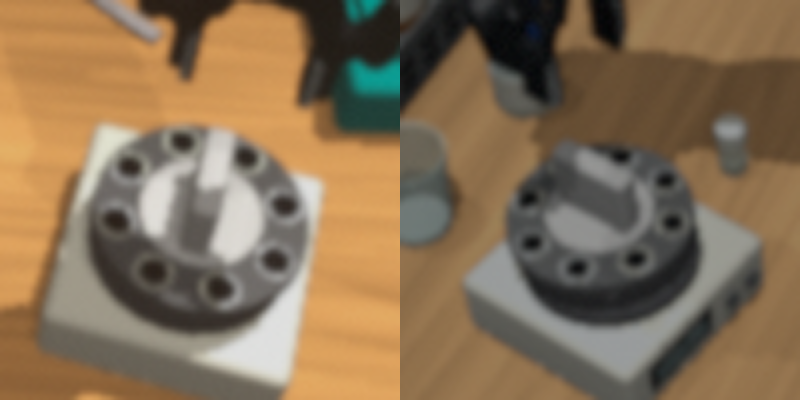

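The carousel sits level and centred on the drive, with the fin along the box's axis. The gripper is clear, and the round carousel is still at (137,222).

```bash
python3 -c "
from cell import job
print(job.hand_in())"
```

```text
the job is handed in; nothing more can be done
None
```

I set the finned carousel down over the tongue, where it sits level and centred on the drive plate. The gripper is clear and the round carousel is where it was; I handed the job in at about 12 s of the 42 s allowed, and no verdict came back.

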